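Weigh a block of cheese on the counter balance

ROBOT

A 6-joint arm with a two-finger parallel gripper is mounted at the origin on a cart in front of the work surface, level with it; the furniture and walls round the work are solid. World frame = base frame: x ahead of the robot, y to its left, z up, the work surface at z = 0. Lengths are in m, angles in degrees, forces in N, time in s.
With the tool pointing down it reaches from about 0.4 to 0.825 m from the base axis. Payload 7 kg.
Tool frame: the origin (TCP) lies midway between the tips of the shut fingers; the grasp point (between the pads) lies 19 mm behind it (ctrl.grasp_offset is the distance from the TCP to the grasp point, in m); z points along the fingers, x is the direction in which the jaws open and shut, and the axes are right-handed (so a half turn about z gives the same grasp; the last joint's range is limited). The gripper opens to 88 mm and grips with 3 to 60 N. Pads are 19 mm wide; open, the fingers measure 130 mm over their backs; the gripper's body (78 mm by 193 mm) begins 47 mm behind the grasp point.
Start: joints at [-52.706, 20.546, 0.682, 0, -70.136, -16.507], TCP at [0.24, -0.631, 0.227] pointing down, gripper open.
Joint ranges: [-176.03, 176.03], [-82.01, 121.73], [-58.28, 71.71], [-173.87, 95.51], [-174.79, -0.11], [-173.66, 173.66]. Speed limits (degrees/s): [136.94, 136.94, 172.46, 180, 180, 180].

INTERFACE

Orientations are given as [roll, pitch, yaw] about the fixed x, y, z axes, in that order (R = Rz(yaw) Ry(pitch) Rx(roll)).
In Python, from plant import sensors, snapshot, order, ctrl gives the robot as it stands.
- The arm moves only by the tool send_rows, never from a script. Its argument "commands" is a list of rows, each a list of 3 entries, a list of its own where there are three numbers: the closure, from 0 (fully open) to 1 (shut), then the shift along the world's x, y, z in units of 0.25 m (1.0 is 0.25 m), then the turn, a rotation vector about the world's x, y, z in units of 360 degrees (1.0 is 360 degrees). In form: [[hand, [x, y, z], [ax, ay, az]], ...]. A call has 1 to 12 rows; each row shifts and turns the pose as measured when the row begins; what a row does not reach is not made up. A row lasts 1/10 s, in which the tool goes at most 50 mm and 8.59 degrees, less where a joint would pass 70% of its speed; a pose out of reach is approached as far as the arm can. A call with a number of a shift or a turn outside -1 to 1 is refused whole. A call with a gripper value outside its range is refused whole. The fingers move at their own pace and stop on an object; the grip force is fixed at half the most. Time passes only in rows, so rows that do not move let the fingers close. It gives the time, the measured TCP pose, the force and the opening at its end, in the units of the state.
- sensors.get_obs(): the state, without advancing time (a new reading comes with each control period).
- snapshot(name): name is "scene" or "top" or "wrist"; returns a dict with "color" (420x560x3 uint8, blue, green, red), "z_map" (420x560 float32, m along the optical axis (not along the pixel's ray), 0 where there is no reading), "mtx" (3x3 intrinsics, pixels), "xyz" and "attitude" of the camera in the world. Camera axes: x right, y down, z forward; pixel columns grow to the right and rows downward; lengths in m; the calibration is good to about 2 mm. A picture is of the moment at which its call begins.
- order.close_job(): hands the job in, once; it reports no verdict.
The state is a dict: "clock": time; "joint_pos": joint angles; "qvel": joint speeds; "tau": joint torques, N m; "tool_pos": TCP position; "orientation": TCP orientation; "force": force on the tool from outside, world axes, zero at the start; "moment": the same for the moment, N m; "opening": finger opening in m.
Only numpy, scipy, OpenCV 4.12 (cv2) and the standard library are available. Lean on these libraries where they do the work, as an engineer would, in place of code of your own. Each camera call takes 0.05 s, during which the arm holds its last target.

TASK

Weigh the tall grey block of cheese: stand it upright on the wooden-topped pan of the balance, and load the steel pan with whichever of the three weights bring the beam level, so that the red pointer comes to rest inside the green band. Any weight that is not needed belongs in its own nest in the weight block, and the other cheeses and the tongs are to be left alone.

Things in the scene. Friction and masses are not known exactly. Their poses are not given: they have to be found in the camera images.
- cheese_centre (a point): Centre of the tall standing block of grey cheese: 58 mm (its x) by 88 mm (its y) by 155 mm high (upright, its z), half-way up, 79 mm above its underside. Rigid; grasp it across the 58 mm, 20 to 40 mm below its top, to leave room for the gripper. Its weight is not known beforehand: anywhere from about 270 to 830 g.
- beam (a joint): Tilt of the balance's beam, rad: 0 = level (also when empty), negative = cheese pan low, positive = weight pan low, stops at -0.15 and +0.15. Sprung: in between it tilts 0.075 rad per 100 g of difference of the loads, so over 200 g it lies on a stop. A swing dies away in about 1 s. Pans stay horizontal; where a load stands on its pan does not matter.
- balance: Counter balance, fixed to the counter; origin under the middle of its grey foot (110 by 200 mm). y runs along the beam to the cheese pan; pan centres at y = +130 and -130 mm. In front (-x side) a white plate 70 mm wide, its top 190 mm above the counter, bears a green band of about +-0.075 rad, over which the beam's red pointer moves; upright = level.
- cheese_pan_top (a point): Centre of the upper face of the cheese pan (the pan with the wooden top, on the robot's left): flat disc 120 mm across, no rim. 108 mm above the counter when level, 19 mm lower or higher at the stops. Its y axis points along the beam, away from the other pan; z up.
- weight_pan_top (a point): Centre of the upper face of the weight pan (all steel, on the robot's right), same size and heights. Its y axis points along the beam, towards the cheese pan; z up.
- weight_small_centre (a point): Centre of the small weight: upright aluminium cylinder 36 mm across and 56 mm high, 150 g; this point is half-way up, on its axis.
- nest_small (a point): Centre of the floor of the small weight's own round nest, a 41 mm wide, 12 mm deep hollow in the dark wooden weight block (90 by 250 by 26 mm, fixed); floor 14 mm above the counter. The row of nests runs along this frame's y axis (small at +76 mm, large at -80 mm from the middle one); x points across the row.
- weight_middle_centre (a point): Centre of the middle weight: upright aluminium cylinder 46 mm across and 67 mm high, 300 g; this point is half-way up, on its axis.
- nest_middle (a point): Centre of the floor of the middle weight's own round nest, a 51 mm wide, 12 mm deep hollow in the dark wooden weight block (90 by 250 by 26 mm, fixed); floor 14 mm above the counter. The row of nests runs along this frame's y axis (small at +76 mm, large at -80 mm from the middle one); x points across the row.
- weight_large_centre (a point): Centre of the large weight: upright aluminium cylinder 54 mm across and 73 mm high, 450 g; this point is half-way up, on its axis.
- nest_large (a point): Centre of the floor of the large weight's own round nest, a 59 mm wide, 12 mm deep hollow in the dark wooden weight block (90 by 250 by 26 mm, fixed); floor 14 mm above the counter. The row of nests runs along this frame's y axis (small at +76 mm, large at -80 mm from the middle one); x points across the row.
- orange_ball: Bystander: orange waxed ball cheese, about 125 mm wide, 68 mm high; origin at its underside.
- goat_drum: Bystander: white round goat cheese, 98 mm wide, 67 mm high; origin at its underside.
- tomme: Bystander: small brown round cheese, 86 mm wide, 59 mm high; origin at its underside.
- serving_tongs: Bystander: steel and black serving tongs lying flat, 164 mm along their y, 33 mm wide, 18 mm high; origin at the underside.
There are look-alikes about, which are no part of the job. Leave any black look-alike of the part that bears weight_middle_centre alone.

How it is judged (in metres and radians):
At the end, for the whole second after the job is handed in: The cheese stands upright on the wooden-topped pan, every weight is either on the steel pan or standing down in its own nest, and the beam rests within 0.078 rad of level (the loads agree to about 100 g) (value of joint beam between -0.078 and 0.078 rad and horizontal distance between cheese_centre and cheese_pan_top below 0.06 m and z of cheese_centre in the frame of cheese_pan_top between 0.07 and 0.088 m and angle between cheese_centre's own z axis and vertical below 0.1 rad and velocity of joint beam between -0.05 and 0.05 rad/s and ((horizontal distance between weight_small_centre and weight_pan_top below 0.07 m and z of weight_small_centre in the frame of weight_pan_top between 0.012 and 0.13 m) or (horizontal distance between weight_small_centre and nest_small below 0.006 m and z of weight_small_centre in the frame of nest_small below 0.034 m and angle between weight_small_centre's own z axis and vertical below 0.12 rad)) and ((horizontal distance between weight_middle_centre and weight_pan_top below 0.07 m and z of weight_middle_centre in the frame of weight_pan_top between 0.012 and 0.13 m) or (horizontal distance between weight_middle_centre and nest_middle below 0.006 m and z of weight_middle_centre in the frame of nest_middle below 0.0395 m and angle between weight_middle_centre's own z axis and vertical below 0.12 rad)) and ((horizontal distance between weight_large_centre and weight_pan_top below 0.07 m and z of weight_large_centre in the frame of weight_pan_top between 0.012 and 0.13 m) or (horizontal distance between weight_large_centre and nest_large below 0.006 m and z of weight_large_centre in the frame of nest_large below 0.0425 m and angle between weight_large_centre's own z axis and vertical below 0.12 rad))); the robot touches nothing.
It fails at once if a bystanding cheese or the tongs is shoved by more than 30 mm (distance of any of orange_ball, goat_drum, tomme, serving_tongs from where it was at the start of the episode above 0.03 m).
It fails at once if the block of cheese is tipped over (angle between cheese_centre's own z axis and vertical above 0.7 rad).
It also fails if it takes over 72 s, if anything falls off the work surface, if the arm or the gripper's body presses on something with over 40 N, if the wrist force passes 120 N, or if a joint passes its speed limit or range.

## Working session

There is one attempt and no reset: what is moved stays moved. The work goes in short steps, Python scripts to look and compute and a tool call to move; the robot and the scene stay as the last step left them, time stands still between calls to the robot, and variables do not carry over. Pictures are saved under pics/ and viewed, and the job is handed in when it is done.

Besides the shell and the picture viewer there is one more tool, called after "Call:" as a command line: name --argument value ..., lists and objects as JSON in quotes. send_rows: Moves the arm, as the interface text tells. Its arguments: {"type":"object","properties":{"commands":{"type":"array","items":{"type":"array"}}},"required":["commands"]}

```bash
ls; mkdir -p pics; cat > h.py <<'E'
import numpy as np,cv2
from plant import sensors,snapshot,order,ctrl
def save(n,name):
    s=snapshot(n); cv2.imwrite(f'pics/{name}.png',s['color']); np.savez(f'pics/{name}.npz',**s); return s
E
python3 - <<'E'
from h import *
for n in ('scene','top'):
    s=save(n,n+'0'); print(n,s['mtx'],s['xyz'],s['attitude'])
print(sensors.get_obs(), ctrl.grasp_offset)
E
```

```text
pics
scene [[429.53633233   0.         272.40258661]
 [  0.         429.53633233 214.46551327]
 [  0.           0.           1.        ]] [-0.3559246  -0.79183109  0.70634936] [-119.19467085   -1.03160042  -52.60174984]
top [[541.40302538   0.         273.30376716]
 [  0.         541.40302538 207.52744833]
 [  0.           0.           1.        ]] [-0.01966252 -0.09664941  1.83484297] [-1.62633968e+02  9.29801365e-02 -9.03825597e+01]
{'clock': 0.1, 'joint_pos': array([-5.27063363e+01,  2.05868700e+01,  6.38489093e-01, -1.68753000e-02,
       -7.01338053e+01, -1.65043277e+01]), 'qvel': array([ 0.03028535, -0.1442868 ,  0.09409006, -0.03265126,  0.02605906,
       -0.09110139]), 'tau': array([-4.51554341e-03, -5.84161878e+01,  2.93746662e+01,  7.01562256e+00,
        1.00647920e-02, -5.99026475e-05]), 'tool_pos': array([ 0.23937173, -0.63067322,  0.22572022]), 'orientation': array([-1.79991861e+02, -8.33071608e-02,  1.10783584e+02]), 'force': array([0.11003704, 0.54420048, 0.20180062]), 'moment': array([ 0.00968228, -0.00726808, -0.01985223]), 'opening': 0.08769650950245313} 0.0188
```

View pics/scene0.png

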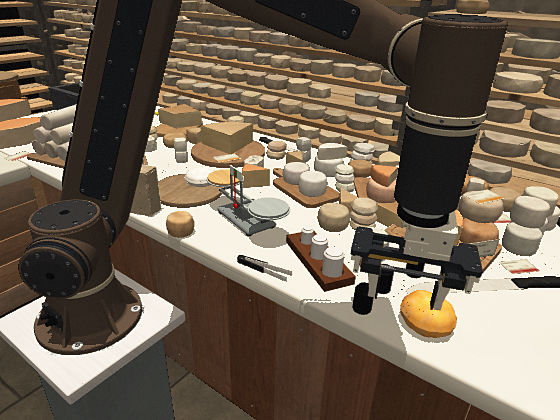

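View pics/top0.png

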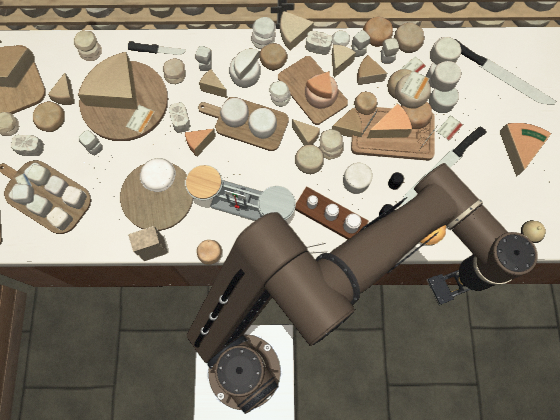

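The top view shows the tall grey cheese at (147,241), the wooden pan at (203,182) and the steel pan at (277,203). The aluminium weights small, middle and large are at (310,200), (333,211) and (354,221). The two black look-alikes are at (396,180) and (385,210). Next I'll enlarge these areas and measure.

```bash
cat >> h.py <<'E'
from scipy.spatial.transform import Rotation as R
def cloud(s):
    K=s['mtx'];z=s['z_map'];v,u=np.indices(z.shape)
    p=np.stack([(u-K[0,2])/K[0,0]*z,(v-K[1,2])/K[1,1]*z,z],-1)
    M=R.from_euler('xyz',s['attitude'],degrees=True).as_matrix()
    return p@M.T+s['xyz']
def ray(s,u,v,h):
    K=s['mtx'];M=R.from_euler('xyz',s['attitude'],degrees=True).as_matrix()
    d=M@np.array([(u-K[0,2])/K[0,0],(v-K[1,2])/K[1,1],1]);o=np.array(s['xyz'])
    return o+d*(h-o[2])/d[2]
E
python3 - <<'E'
from h import *
s=dict(np.load('pics/top0.npz'));P=cloud(s)
for n,(u,v) in dict(cheese=(147,235),wp=(203,182),sp=(277,203),s=(310,200),m=(333,211),l=(354,221),b1=(396,180),b2=(385,210),tomme=(208,250),drum=(157,175),block=(322,206),table=(300,260)).items():
    print(n,P[v,u].round(4))
a=cv2.resize(s['color'][150:270,100:260],None,fx=5,fy=5,interpolation=cv2.INTER_CUBIC)
b=cv2.resize(s['color'][160:260,270:420],None,fx=5,fy=5,interpolation=cv2.INTER_CUBIC)
cv2.imwrite('pics/a.png',a);cv2.imwrite('pics/b.png',b)
s=dict(np.load('pics/scene0.npz'))
cv2.imwrite('pics/c.png',cv2.resize(s['color'][150:310,130:370],None,fx=3.3,fy=3.3,interpolation=cv2.INTER_CUBIC))
E
```

```text
cheese [0.4146 0.3058 0.1622]
wp [0.6124 0.1403 0.1093]
sp [ 0.5392 -0.11    0.0986]
s [ 0.558  -0.2234  0.0711]
m [ 0.514  -0.2992  0.0845]
l [-0.0197 -0.0966  1.8348]
b1 [ 0.629  -0.5236  0.0708]
b2 [ 0.5213 -0.4786  0.0681]
tomme [0.3889 0.1231 0.0548]
drum [0.6597 0.3102 0.0547]
block [ 0.5513 -0.2684  0.023 ]
table [ 0.1942 -0.1477  0.8121]
```

View pics/a.png

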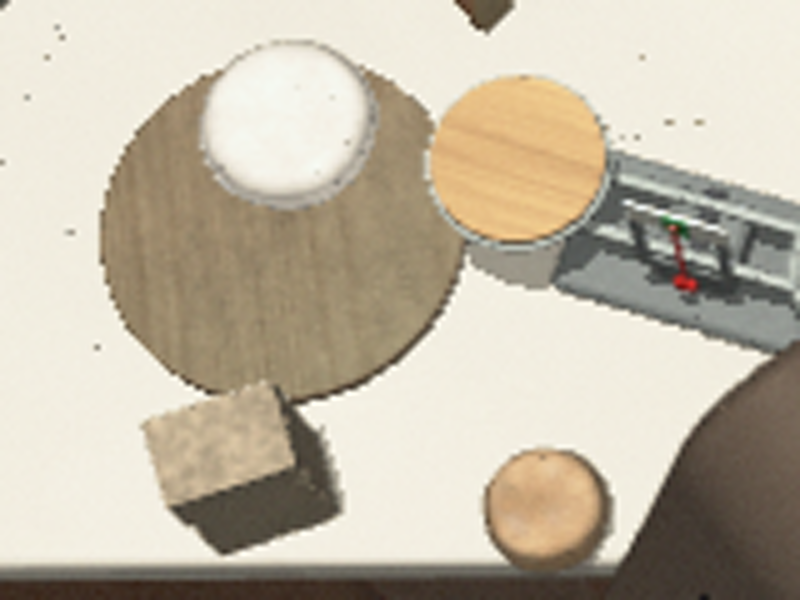

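View pics/b.png

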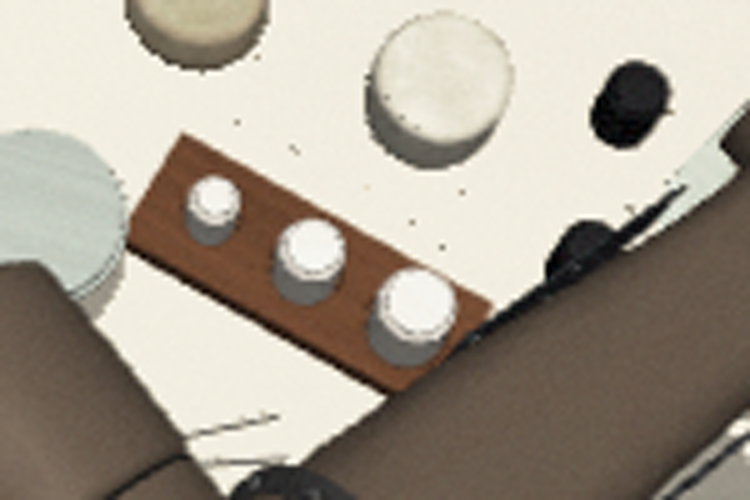

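View pics/c.png

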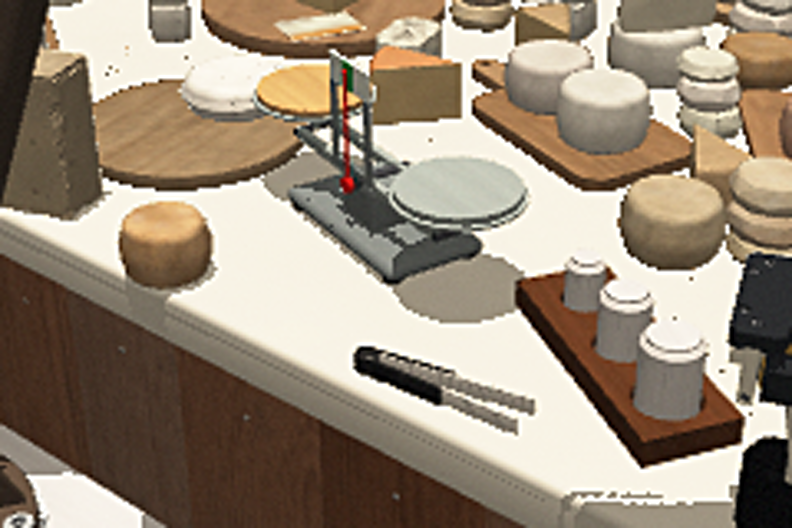

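```bash
python3 - <<'E'
from h import *
s=dict(np.load('pics/top0.npz'));t=dict(np.load('pics/scene0.npz'))
hsv=cv2.cvtColor(s['color'],cv2.COLOR_BGR2HSV)
def blob(s,mask,u,v,box):
    m=np.zeros_like(mask);m[v-box:v+box,u-box:u+box]=mask[v-box:v+box,u-box:u+box]
    n,l,st,c=cv2.connectedComponentsWithStats(m); 
    k=l[v,u]; return (l==k).astype(np.uint8),st[k],c[k]
P=cloud(s)
# depth-based tops
for nm,(u,v),h,b in [('small',(312,200),.070,8),('mid',(332,210),.081,10),('large',(353,221),.087,11),('cheese',(147,236),.157,28),('wp',(204,182),.108,24),('tomme',(208,250),.059,16)]:
    Q=P[v-b:v+b,u-b:u+b]; m=(abs(Q[...,2]-h)<.009)
    vv,uu=np.nonzero(m); q=Q[m]
    print(nm,m.sum(),'meanxyz',q.mean(0).round(4),'mid',((q.min(0)+q.max(0))/2).round(4),'ext',np.ptp(q,axis=0).round(3),'ray',ray(s,uu.mean()+u-b,vv.mean()+v-b,h).round(4))
    if nm=='cheese': 
        r=cv2.minAreaRect(q[:,:2].astype(np.float32)); print(r)
Pt=cloud(t)
for nm,h,xr,yr in [('wp',.109,(.5,.72),(.04,.24)),('sp',.108,(.44,.64),(-.22,-.02)),('small',.07,(.52,.59),(-.25,-.19)),('mid',.081,(.47,.55),(-.33,-.26)),('large',.087,(.43,.52),(-.41,-.33))]:
    m=(abs(Pt[...,2]-h)<.008)&(Pt[...,0]>xr[0])&(Pt[...,0]<xr[1])&(Pt[...,1]>yr[0])&(Pt[...,1]<yr[1])
    q=Pt[m]; vv,uu=np.nonzero(m)
    print('scene',nm,m.sum(),q.mean(0).round(4),((q.min(0)+q.max(0))/2).round(4),np.ptp(q,axis=0).round(3),'circ',[np.round(x,4) for x in cv2.minEnclosingCircle(q[:,:2].astype(np.float32))],uu.mean(),vv.mean())
E
```

```text
small 65 meanxyz [ 0.5601 -0.2328  0.0689] mid [ 0.5628 -0.2324  0.0695] ext [0.033 0.032 0.017] ray [ 0.5597 -0.2327  0.07  ]
mid 120 meanxyz [ 0.5206 -0.2971  0.0798] mid [ 0.5213 -0.2973  0.0809] ext [0.043 0.041 0.017] ray [ 0.5202 -0.2969  0.081 ]
large 166 meanxyz [ 0.4798 -0.3655  0.0858] mid [ 0.4793 -0.3674  0.0865] ext [0.05  0.051 0.016] ray [ 0.4794 -0.3653  0.087 ]
cheese 500 meanxyz [0.4043 0.3168 0.158 ] mid [0.405  0.3178 0.1573] ext [0.082 0.099 0.017] ray [0.4045 0.3171 0.157 ]
((0.40603217482566833, 0.3172241747379303), (0.0651811882853508, 0.08867573738098145), 17.500381469726562)
wp 950 meanxyz [0.6135 0.1387 0.1075] mid [0.6142 0.1302 0.108 ] ext [0.127 0.146 0.018] ray [0.6132 0.1386 0.108 ]
tomme 392 meanxyz [0.3872 0.1227 0.0574] mid [0.388  0.1218 0.0588] ext [0.073 0.078 0.017] ray [0.3868 0.1225 0.059 ]
scene wp 341 [0.598  0.1391 0.1068] [0.6066 0.1246 0.1088] [0.116 0.153 0.016] circ [array([0.6032, 0.118 ]), np.float64(0.0879)] 221.63343108504398 177.54545454545453
scene sp 679 [ 0.5315 -0.1133  0.1065] [ 0.5358 -0.1111  0.1053] [0.124 0.124 0.01 ] circ [array([ 0.5371, -0.1104]), np.float64(0.064)] 268.7304860088365 207.3637702503682
scene small 60 [ 0.557  -0.2358  0.0669] [ 0.5583 -0.2335  0.0669] [0.03  0.031 0.01 ] circ [array([ 0.5596, -0.234 ]), np.float64(0.0165)] 307.43333333333334 228.81666666666666
scene mid 117 [ 0.5172 -0.3008  0.0783] [ 0.5185 -0.3005  0.0781] [0.04  0.042 0.01 ] circ [array([ 0.5194, -0.2995]), np.float64(0.0223)] 319.5897435897436 238.85470085470087
scene large 191 [ 0.4755 -0.3689  0.0843] [ 0.4774 -0.3675  0.0836] [0.048 0.05  0.009] circ [array([ 0.4788, -0.3675]), np.float64(0.026)] 333.70680628272254 252.62303664921467
```

The three aluminium weights sit in the brown block in the expected size order. The black look-alikes are off the block and are excluded. Now I'll arc over to the cheese.

Call:
send_rows --commands '[[0, [0, 0, 0.2], [0, 0, 0]], [0, [0, 0, 0.2], [0, 0, 0]], [0, [0, 0, 0.2], [0, 0, 0]], [0, [0.13, 0.136, 0], [0, 0, 0.0103]], [0, [0.13, 0.136, 0], [0, 0, 0.0103]], [0, [0.13, 0.136, 0], [0, 0, 0.0103]], [0, [0.13, 0.136, 0], [0, 0, 0.0103]], [0, [0.13, 0.136, 0], [0, 0, 0.0103]], [0, [0.13, 0.136, 0], [0, 0, 0.0103]], [0, [0.13, 0.136, 0], [0, 0, 0.0103]], [0, [0.13, 0.136, 0], [0, 0, 0.0103]]]'

```text
clock: 1.2
tool_pos: [0.5007, -0.3487, 0.3751]
orientation: [-179.9, -0.7, 140.9]
force: [1.5, -1.5, 0.0]
opening: 0.0876
```

Call:
send_rows --commands '[[0, [0.05, 0.18, 0], [0, 0, 0.0103]], [0, [0.05, 0.18, 0], [0, 0, 0.0103]], [0, [0.05, 0.18, 0], [0, 0, 0.0103]], [0, [0.05, 0.18, 0], [0, 0, 0.0103]], [0, [0.05, 0.18, 0], [0, 0, 0.0103]], [0, [0.05, 0.18, 0], [0, 0, 0.0103]], [0, [0.05, 0.18, 0], [0, 0, 0.0103]], [0, [0.05, 0.18, 0], [0, 0, 0.0103]], [0, [-0.085, 0.165, 0], [0, 0, 0.0103]], [0, [-0.085, 0.165, 0], [0, 0, 0.0103]], [0, [-0.085, 0.165, 0], [0, 0, 0.0103]], [0, [-0.085, 0.165, 0], [0, 0, 0.0103]]]'

```text
clock: 2.4
tool_pos: [0.5171, 0.1998, 0.3653]
orientation: [-179.6, -1.5, -172.7]
force: [0.9, 0.7, 0.6]
opening: 0.0876
```

Call:
send_rows --commands '[[0, [-0.085, 0.165, 0], [0, 0, 0.0103]], [0, [-0.085, 0.165, 0], [0, 0, 0.0103]], [0, [-0.085, 0.1, 0], [0, 0, 0.0103]], [0, [0, 0, 0], [0, 0, 0]]]'

```text
clock: 2.8
tool_pos: [0.4468, 0.3152, 0.3635]
orientation: [-179.6, -1.7, -160.6]
force: [0.7, -0.5, 0.3]
opening: 0.0875
```

```bash
python3 - <<'E'
from h import *
s=save('wrist','w1'); print(s['xyz'],s['attitude'])
o=sensors.get_obs();print(o['tool_pos'],o['orientation'],o['joint_pos'],o['force'])
P=cloud(s)
m=(abs(P[...,2]-.157)<.008)&(np.hypot(P[...,0]-.405,P[...,1]-.317)<.09)
q=P[m];print(m.sum(),q.mean(0),cv2.minAreaRect(q[:,:2].astype(np.float32)))
E
```

```text
[0.47556444 0.24731893 0.52341745] [ 164.51944779   -1.66471667 -160.71857062]
[0.447546   0.31428266 0.36343899] [-179.54931864   -1.67183347 -160.7608289 ] [ 55.1543718    6.11353546  -0.52775227  -0.61789438 -84.97743325
 -35.84583346] [-0.19631372  0.03867524 -1.16796559]
4755 [0.40930579 0.31477848 0.15927866] ((0.40798720717430115, 0.3167736232280731), (0.06220477446913719, 0.08747591823339462), 19.20950698852539)
```

View pics/w1.png

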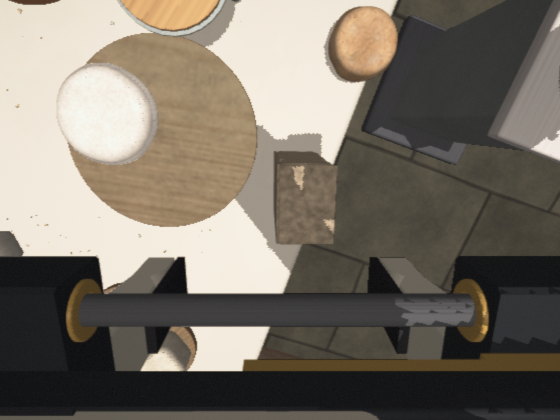

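The wrist view shows the cheese top at about (305,203), centred at (0.408, 0.317) with its short axis at 19.2°. I'll centre over it and go down.

Call:
send_rows --commands '[[0, [-0.158, 0.009, 0], [0.0027, -0.004, 0]], [0, [0, 0, -0.18], [0, 0, 0]], [0, [0, 0, -0.18], [0, 0, 0]], [0, [0, 0, -0.18], [0, 0, 0]], [0, [0, 0, -0.16], [0, 0, 0]], [0, [0, 0, 0], [0, 0, 0]]]'

```text
clock: 3.45
tool_pos: [0.4089, 0.3127, 0.1842]
orientation: [179.9, 0.3, -161.2]
force: [-0.5, 0.5, 0.3]
opening: 0.0875
```

```bash
cat >> h.py <<'E'
def need(pos,yaw):
    o=sensors.get_obs();c=R.from_euler('xyz',o['orientation'],degrees=True)
    t=R.from_euler('xyz',[180,0,yaw],degrees=True)
    rv=(t*c.inv()).as_rotvec()/(2*np.pi)
    d=(np.array(pos)-o['tool_pos'])
    print('t',round(o['clock'],2),'tcp',o['tool_pos'].round(4),'rpy',o['orientation'].round(1),'F',o['force'].round(2),'open',round(o['opening'],4),'j6',o['joint_pos'][5].round(1))
    print('shift',(d/.25).round(3),'turn',rv.round(4))
E
python3 -c "
from h import *
need([.408,.3165,.108],-160.8)"
```

```text
t 3.45 tcp [0.4089 0.3127 0.1842] rpy [ 179.9    0.3 -161.2] F [-0.53  0.46  0.33] open 0.0875 j6 -40.6
shift [-0.004  0.015 -0.305] turn [-0.0004  0.0006  0.0011]
```

Call:
send_rows --commands '[[0, [-0.004, 0.015, 0], [-0.0004, 0.0006, 0.0011]], [0, [0, 0, -0.15], [0, 0, 0]], [0, [0, 0, -0.155], [0, 0, 0]], [0, [0, 0, 0], [0, 0, 0]], [0.6, [0, 0, 0], [0, 0, 0]], [1, [0, 0, 0], [0, 0, 0]], [1, [0, 0, 0], [0, 0, 0]], [1, [0, 0, 0], [0, 0, 0]], [1, [0, 0, 0], [0, 0, 0]], [1, [0, 0, 0], [0, 0, 0]]]'

```text
clock: 4.45
tool_pos: [0.416, 0.323, 0.1237]
orientation: [179.5, 1.0, -160.9]
force: [-0.4, 0.3, -6.4]
opening: 0.0595
```

```bash
python3 -c "
from h import *
need([.408,.3165,.108],-160.8)"
```

```text
t 4.45 tcp [0.416  0.323  0.1237] rpy [ 179.5    1.  -160.9] F [-0.41  0.32 -6.39] open 0.0595 j6 -40.4
shift [-0.032 -0.026 -0.063] turn [-0.0023  0.002   0.0002]
```

```bash
python3 - <<'E'
from h import *
s=save('top','t2'); 
t=save('scene','s2')
a=cv2.resize(s['color'][150:270,80:240],None,fx=4,fy=4,interpolation=cv2.INTER_CUBIC)
b=cv2.resize(t['color'][120:240,50:210],None,fx=4,fy=4,interpolation=cv2.INTER_CUBIC)
cv2.imwrite('pics/ab2.png',b);cv2.imwrite('pics/a2.png',a)
need([.408,.3165,.108],-160.8)
E
```

```text
t 4.55 tcp [0.4161 0.3232 0.1236] rpy [ 179.5    1.  -160.9] F [-1.54  0.22 -4.01] open 0.0598 j6 -40.4
shift [-0.032 -0.027 -0.062] turn [-0.0023  0.002   0.0001]
```

View pics/ab2.png

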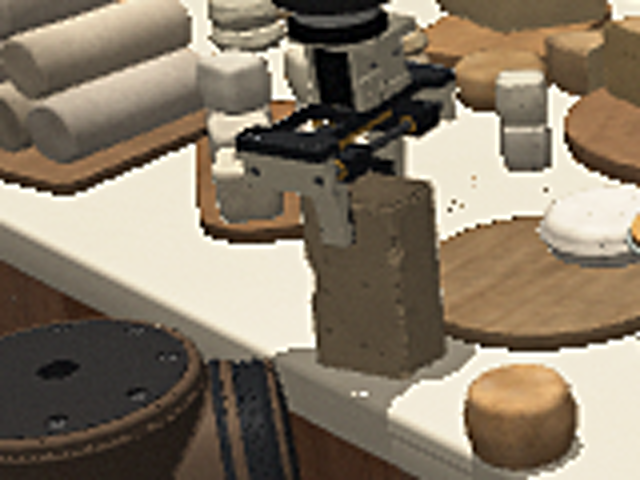

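View pics/a2.png

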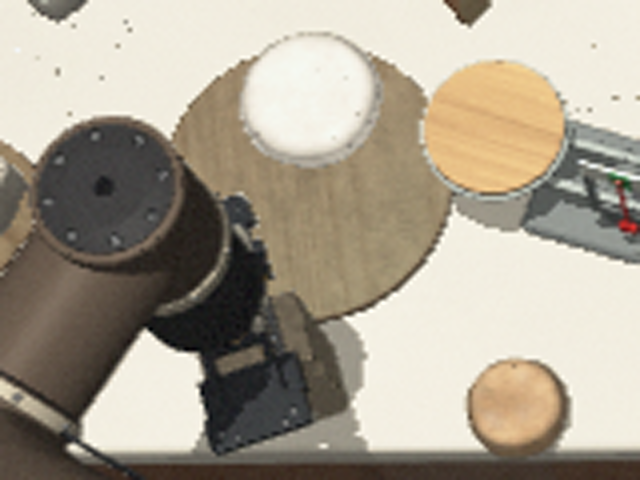

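The cheese is held (in the scene crop the fingers are on its upper part, cheese at about (375,280)). It appears to have been raised slightly already. I'll lift and weigh it by wrist force.

Call:
send_rows --commands '[[1, [0, 0, 0.1], [-0.0023, 0.002, 0]], [1, [0, 0, 0.2], [0, 0, 0]], [1, [0, 0, 0.2], [0, 0, 0]], [1, [0, 0, 0.2], [0, 0, 0]], [1, [0, 0, 0], [0, 0, 0]], [1, [0, 0, 0], [0, 0, 0]]]'

```text
clock: 5.15
tool_pos: [0.4124, 0.3193, 0.2997]
orientation: [-179.7, -0.6, -160.9]
force: [-0.9, 0.5, -8.6]
opening: 0.0584
```

```bash
python3 - <<'E'
from h import *
for i in range(6):
    need([.613,.1386,.30],-160.8)
    s=snapshot('top')
s=save('scene','s3')
P=cloud(s)
cv2.imwrite('pics/ab3.png',cv2.resize(s['color'][80:240,50:250],None,fx=4,fy=3.75,interpolation=cv2.INTER_CUBIC))
E
```

```text
t 5.15 tcp [0.4124 0.3193 0.2997] rpy [-179.7   -0.6 -160.9] F [-0.86  0.5  -8.56] open 0.0584 j6 -40.1
shift [ 0.802 -0.723  0.001] turn [ 0.0014 -0.0013  0.0004]
t 5.2 tcp [0.4131 0.3196 0.3002] rpy [-179.7   -0.5 -160.9] F [ 0.98  1.09 -5.85] open 0.0582 j6 -40.1
shift [ 0.8   -0.724 -0.001] turn [ 0.0013 -0.001   0.0003]
t 5.25 tcp [0.4129 0.3193 0.2994] rpy [-179.6   -0.6 -160.9] F [ 1.08 -0.53 -7.33] open 0.0582 j6 -40.1
shift [ 0.8   -0.723  0.002] turn [ 0.0015 -0.0012  0.0003]
t 5.3 tcp [0.4126 0.3191 0.2987] rpy [-179.6   -0.6 -160.9] F [ 0.6   0.05 -6.79] open 0.0579 j6 -40.1
shift [ 0.801 -0.722  0.005] turn [ 0.0017 -0.0013  0.0003]
t 5.35 tcp [0.4126 0.3189 0.2984] rpy [-179.5   -0.7 -160.9] F [-0.9   0.76 -7.41] open 0.0582 j6 -40.1
shift [ 0.802 -0.721  0.006] turn [ 0.0018 -0.0014  0.0003]
t 5.4 tcp [0.4126 0.3189 0.2984] rpy [-179.5   -0.7 -160.9] F [ 0.43 -0.19 -8.04] open 0.0584 j6 -40.1
shift [ 0.802 -0.721  0.006] turn [ 0.0019 -0.0014  0.0003]
```

View pics/ab3.png

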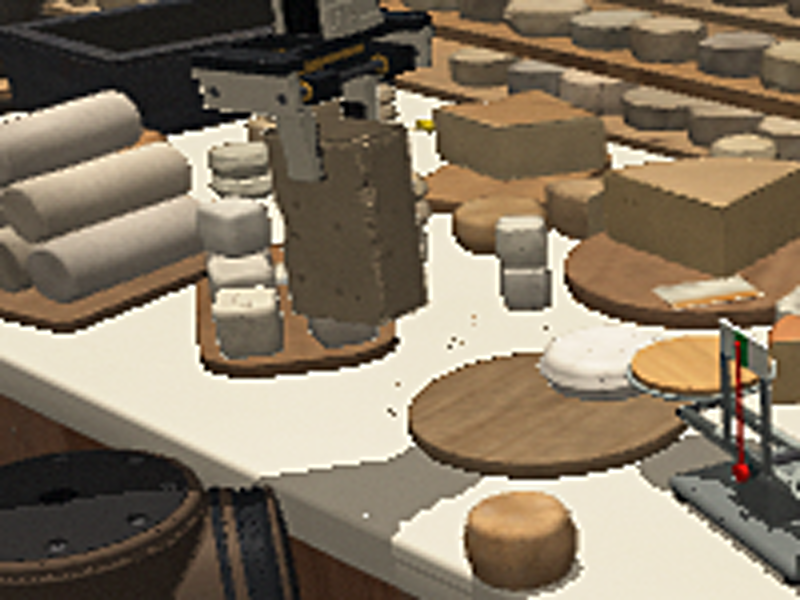

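```bash
python3 - <<'E'
from h import *
for f in ('s2','s3'):
    s=dict(np.load(f'pics/{f}.npz')); P=cloud(s)
    z0,z1=(.02,.09) if f=='s2' else (.18,.24)
    m=(P[...,0]>.33)&(P[...,0]<.5)&(P[...,1]>.24)&(P[...,1]<.4)&(P[...,2]>z0-.08)&(P[...,2]<z1+.1)
    vv,uu=np.nonzero(m)
    Q=P[m];print(f,len(Q),np.percentile(Q[:,2],[0,.5,1,2,5,100]).round(3))
    # normals from local gradients
    Pz=cv2.GaussianBlur(P.astype(np.float32),(5,5),1)
    du=np.roll(Pz,-2,1)-np.roll(Pz,2,1);dv=np.roll(Pz,-2,0)-np.roll(Pz,2,0)
    N=np.cross(du,dv);N/=np.linalg.norm(N,axis=-1,keepdims=True)+1e-12
    mm=m&(P[...,2]>z0)&(P[...,2]<z1)
    n=N[mm]; q=P[mm]
    az=np.degrees(np.arctan2(n[:,1],n[:,0])); print(np.histogram(az,bins=18,range=(-180,180))[0])
    for c in range(2):
        pass
    # plane fits by azimuth clusters
    for a0 in (19.2,109.2,-70.8,-160.8):
        k=abs((az-a0+180)%360-180)<20
        if k.sum()>60:
            p=q[k]
            for _ in range(4):
                c=p.mean(0);w=np.linalg.svd(p-c)[2][2]; d=(p-c)@w; p=p[abs(d)<.004]
            if w@[np.cos(np.radians(a0)),np.sin(np.radians(a0)),0]<0:w=-w
            print(a0,len(p),w.round(3),'tilt deg',np.degrees(np.arcsin(w[2])).round(2),'az',np.degrees(np.arctan2(w[1],w[0])).round(1))
E
```

```text
s2 2543 [-0.054 -0.051 -0.05  -0.045 -0.034  0.19 ]
[  4   3  10   2   0   1   7  71  44 126 111  23  19  31 100  54  19   5]
19.2 122 [ 0.916  0.4   -0.015] tilt deg -0.89 az 23.6
109.2 74 [-0.258  0.966  0.003] tilt deg 0.18 az 104.9
s3 1851 [0.174 0.178 0.179 0.181 0.187 0.34 ]
[  0   1   3   0   2   2   3  53  25 114 165  19  17  45  93  64  28   1]
19.2 263 [ 0.946  0.323 -0.041] tilt deg -2.34 az 18.9
109.2 37 [0.556 0.828 0.067] tilt deg 3.85 az 56.1
```

```bash
python3 - <<'E'
from h import *
for f,z0,z1 in (('scene0',.02,.14),('s2',.03,.1),('s3',.19,.28)):
    s=dict(np.load(f'pics/{f}.npz')); P=cloud(s)
    m=(P[...,0]>.33)&(P[...,0]<.5)&(P[...,1]>.24)&(P[...,1]<.4)&(P[...,2]>z0)&(P[...,2]<z1)
    Q=P[m]
    for a in (-70.8,-160.8):
        e=np.array([np.cos(np.radians(a)),np.sin(np.radians(a)),0]);d=Q@e
        zs=np.linspace(z0,z1,10);r=[]
        for i in range(9):
            k=(Q[:,2]>=zs[i])&(Q[:,2]<zs[i+1])
            if k.sum()>15:r.append(((zs[i]+zs[i+1])/2,np.percentile(d[k],92)))
        r=np.array(r)
        if len(r)>3: print(f,a,'lean deg',np.degrees(np.arctan(np.polyfit(r[:,0],r[:,1],1)[0])).round(2),r[:,1].round(4))
    # image edges
s=dict(np.load('pics/s3.npz'));P=cloud(s)
m=(P[...,0]>.33)&(P[...,0]<.5)&(P[...,1]>.24)&(P[...,1]<.4)&(P[...,2]>.14)
vv,uu=np.nonzero(m)
# lowest corner
i=np.argsort(P[m][:,2])[:12];print(P[m][i].round(4),uu[i],vv[i])
E
```

```text
scene0 -70.8 lean deg 0.15 [-0.1225 -0.1218 -0.1227 -0.1227 -0.1225 -0.123  -0.1218 -0.1224 -0.1219]
scene0 -160.8 lean deg -0.58 [-0.4546 -0.454  -0.4539 -0.4546 -0.4548 -0.4553 -0.4552 -0.4555 -0.4547]
s2 -70.8 lean deg -0.1 [-0.1229 -0.1228 -0.1235 -0.1231 -0.123  -0.124  -0.1233 -0.123  -0.1228]
s2 -160.8 lean deg -3.48 [-0.4592 -0.4603 -0.4597 -0.46   -0.4605 -0.4615 -0.4625 -0.4623 -0.463 ]
s3 -70.8 lean deg -0.65 [-0.1182 -0.1183 -0.1183 -0.1186 -0.1187 -0.1184 -0.1189 -0.1191 -0.1191]
s3 -160.8 lean deg -2.01 [-0.4573 -0.4575 -0.4586 -0.4582 -0.4592 -0.4594 -0.4596 -0.4594 -0.4603]
[[0.3755 0.3349 0.1742]
 [0.3747 0.3284 0.1761]
 [0.4373 0.2791 0.1762]
 [0.383  0.304  0.1766]
 [0.4154 0.2763 0.1771]
 [0.3754 0.324  0.1771]
 [0.4432 0.2813 0.1772]
 [0.4507 0.2855 0.1772]
 [0.3692 0.3308 0.1772]
 [0.3794 0.304  0.1778]
 [0.4256 0.2742 0.1778]
 [0.4234 0.2763 0.1779]] [127 128 154 135 149 129 155 156 126 134 152 151] [164 164 162 165 164 164 161 160 164 165 163 163]
```

Wrist force averages about 7.3 N, so the cheese is roughly 745 g and needs middle + large (750 g). Its tilt in the grip is about 2° and its bottom is about 0.122 m below the TCP. Moving it over the wooden pan.

Call:
send_rows --commands '[[1, [0.133, -0.118, 0.01], [0.0019, -0.0014, 0]], [1, [0.133, -0.118, 0], [0, 0, 0]], [1, [0.133, -0.118, 0], [0, 0, 0]], [1, [0.133, -0.118, 0], [0, 0, 0]], [1, [0.133, -0.118, 0], [0, 0, 0]], [1, [0.133, -0.118, 0], [0, 0, 0]], [1, [0, 0, 0], [0, 0, 0]], [1, [0, 0, 0], [0, 0, 0]]]'

```text
clock: 6.3
tool_pos: [0.6176, 0.1347, 0.2931]
orientation: [-179.9, -0.6, -160.6]
force: [0.3, 0.2, -7.9]
opening: 0.0582
```

```bash
python3 -c "
from h import *
need([.6115,.1425,.235],-160.8)
s=save('scene','s4')
need([.6115,.1425,.235],-160.8)
cv2.imwrite('pics/s4c.png',cv2.resize(s['color'][80:280,130:380],None,fx=3.2,fy=3,interpolation=cv2.INTER_CUBIC))
P=cloud(s)
m=(P[...,0]>.53)&(P[...,0]<.7)&(P[...,1]>.06)&(P[...,1]<.23)&(P[...,2]>.095)
Q=P[m];print(np.histogram(Q[:,2],bins=np.arange(.095,.3,.01)))
"
```

```text
t 6.3 tcp [0.6176 0.1347 0.2931] rpy [-179.9   -0.6 -160.6] F [ 0.29  0.16 -7.93] open 0.0582 j6 -10.6
shift [-0.024  0.031 -0.232] turn [ 0.0008 -0.0015 -0.0004]
t 6.35 tcp [0.6174 0.1348 0.2929] rpy [-179.9   -0.6 -160.6] F [ 0.21  1.59 -6.97] open 0.0575 j6 -10.6
shift [-0.024  0.031 -0.232] turn [ 0.0009 -0.0015 -0.0005]
(array([107, 290,   0,   1,   0,   0,   0,  48,  89,  98,  87,  99,  89,
        95,  99,  87,  99, 102, 103,  84]), array([0.095, 0.105, 0.115, 0.125, 0.135, 0.145, 0.155, 0.165, 0.175,
       0.185, 0.195, 0.205, 0.215, 0.225, 0.235, 0.245, 0.255, 0.265,
       0.275, 0.285, 0.295]))
```

View pics/s4c.png

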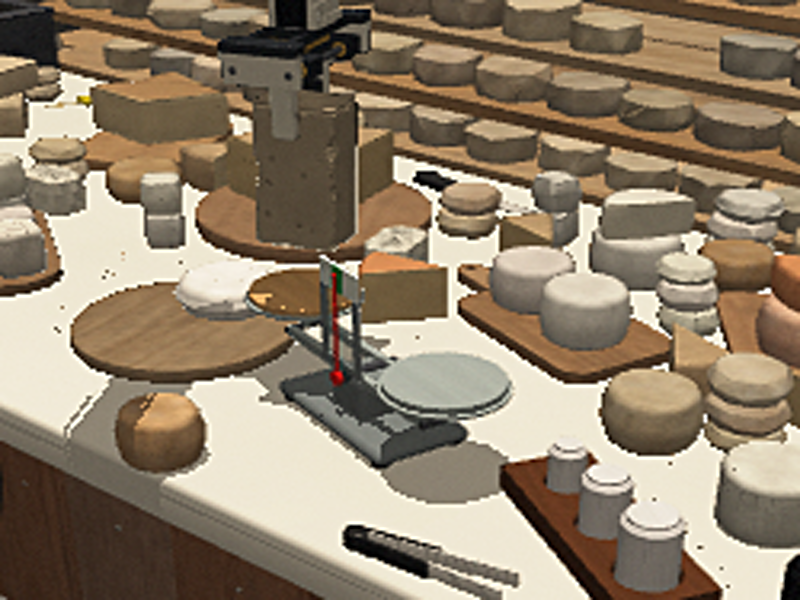

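The cheese hangs upright above the wooden pan, centred on it (bottom at z≈0.170). Lowering it to the pan.

Call:
send_rows --commands '[[1, [-0.024, 0.031, 0], [0.0009, -0.0015, -0.0005]], [1, [0, 0, -0.11], [0, 0, 0]], [1, [0, 0, -0.11], [0, 0, 0]], [1, [0, 0, -0.03], [0, 0, 0]], [1, [0, 0, -0.03], [0, 0, 0]], [1, [0, 0, 0], [0, 0, 0]]]'

```text
clock: 6.95
tool_pos: [0.6079, 0.1483, 0.2232]
orientation: [179.9, 0.3, -160.4]
force: [-1.0, -0.6, -5.0]
opening: 0.0581
```

```bash
python3 -c "
from h import *
need([.6115,.1425,.214],-160.8)
"
```

```text
t 6.95 tcp [0.6079 0.1483 0.2232] rpy [ 179.9    0.3 -160.4] F [-0.99 -0.56 -5.04] open 0.0581 j6 -12.0
shift [ 0.014 -0.023 -0.037] turn [-0.0004  0.0007 -0.001 ]
```

Call:
send_rows --commands '[[1, [0.007, -0.012, -0.02], [0, 0, 0]], [1, [0.007, -0.011, -0.02], [0, 0, 0]], [1, [0, 0, 0], [0, 0, 0]]]'

```text
clock: 7.25
tool_pos: [0.613, 0.1435, 0.2159]
orientation: [179.9, 0.6, -160.3]
force: [-1.4, -0.7, -5.9]
opening: 0.0578
```

```bash
python3 -c "
from h import *
need([.6115,.1425,.214],-160.8)
"
```

```text
t 7.25 tcp [0.613  0.1435 0.2159] rpy [ 179.9    0.6 -160.3] F [-1.39 -0.7  -5.91] open 0.0578 j6 -11.3
shift [-0.006 -0.004 -0.008] turn [-0.0007  0.0014 -0.0013]
```

Call:
send_rows --commands '[[1, [0, 0, -0.02], [0, 0, 0]], [1, [0, 0, -0.01], [0, 0, 0]], [1, [0, 0, 0], [0, 0, 0]]]'

```text
clock: 7.55
tool_pos: [0.6152, 0.1437, 0.2141]
orientation: [180.0, 1.0, -160.3]
force: [-0.7, -0.1, -6.1]
opening: 0.058
```

```bash
python3 -c "
from h import *
need([.6115,.1425,.214],-160.8)
s=save('scene','s5')
need([.6115,.1425,.214],-160.8)
cv2.imwrite('pics/s5c.png',cv2.resize(s['color'][100:260,150:350],None,fx=4,fy=3.75,interpolation=cv2.INTER_CUBIC))
"
```

```text
t 7.55 tcp [0.6152 0.1437 0.2141] rpy [ 180.     1.  -160.3] F [-0.66 -0.06 -6.09] open 0.058 j6 -11.3
shift [-0.015 -0.005 -0.   ] turn [-0.001   0.0026 -0.0013]
t 7.6 tcp [0.6154 0.1437 0.2141] rpy [ 180.     1.  -160.3] F [-0.75  0.32 -4.7 ] open 0.0574 j6 -11.3
shift [-0.016 -0.005 -0.   ] turn [-0.001   0.0026 -0.0013]
```

View pics/s5c.png

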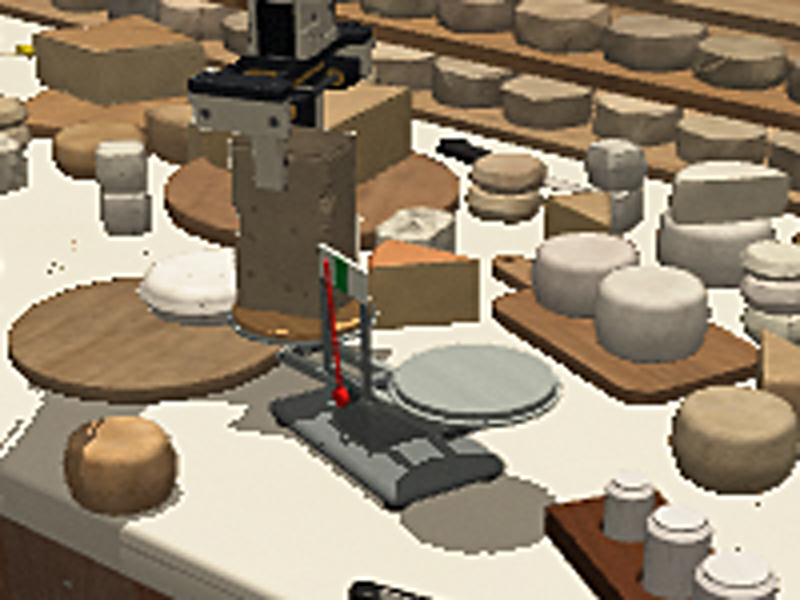

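The cheese is on the wooden pan and the red pointer is off the band to the left at (325,265). I'll press the last few millimetres and release.

Call:
send_rows --commands '[[1, [0, 0, -0.015], [-0.001, 0.0026, 0]], [1, [0, 0, -0.012], [0, 0, 0]], [1, [0, 0, -0.008], [0, 0, 0]]]'

```text
clock: 7.9
tool_pos: [0.6168, 0.1446, 0.213]
orientation: [-180.0, 0.3, -160.2]
force: [-8.8, 1.4, 8.0]
opening: 0.0579
```

```bash
python3 -c "
from h import *
need([.6115,.1425,.214],-160.8)
"
```

```text
t 7.9 tcp [0.6168 0.1446 0.213 ] rpy [-180.     0.3 -160.2] F [-8.8   1.4   7.96] open 0.0579 j6 -11.2
shift [-0.021 -0.008  0.004] turn [-0.0002  0.0009 -0.0016]
```

Firm contact. Opening, then backing straight up.

Call:
send_rows --commands '[[0.5, [0, 0, 0.004], [0, 0, 0]], [0, [0, 0, 0], [0, 0, 0]], [0, [0, 0, 0], [0, 0, 0]], [0, [0, 0, 0], [0, 0, 0]]]'

```text
clock: 8.3
tool_pos: [0.6191, 0.1449, 0.2154]
orientation: [-179.9, 0.5, -160.2]
force: [0.4, -0.4, 0.4]
opening: 0.0765
```

```bash
python3 -c "
from h import *
need([.6115,.1425,.214],-160.8)
s=save('wrist','w6')
cv2.imwrite('pics/w6c.png',s['color'])
"
```

```text
t 8.3 tcp [0.6191 0.1449 0.2154] rpy [-179.9    0.5 -160.2] F [ 0.38 -0.37  0.39] open 0.0765 j6 -11.1
shift [-0.03  -0.01  -0.006] turn [-0.0003  0.0015 -0.0016]
```

View pics/w6.png

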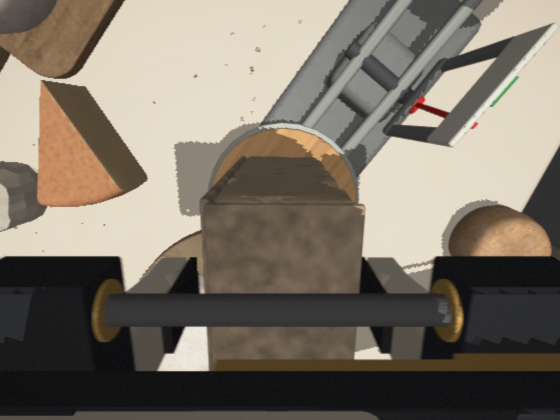

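The wrist view shows the cheese standing upright on the pan, with both fingers clear at x≈195 and x≈368. Going up.

Call:
send_rows --commands '[[0, [0, 0, 0], [0, 0, 0]], [0, [-0.005, 0, 0.02], [0, 0, 0]], [0, [0, 0, 0.08], [0, 0, 0]], [0, [0, 0, 0.16], [0, 0, 0]], [0, [0, 0, 0.2], [0, 0, 0]], [0, [0, 0, 0.1], [0, 0, 0]], [0, [0, 0, 0], [0, 0, 0]]]'

```text
clock: 9.05
tool_pos: [0.6165, 0.1436, 0.3609]
orientation: [-179.8, 0.4, -160.2]
force: [-0.8, -0.1, -0.7]
opening: 0.0875
```

```bash
python3 -c "
from h import *
need([.479,-.367,.37],-211)
s=save('scene','s7');P=cloud(s)
m=(P[...,0]>.5)&(P[...,0]<.74)&(P[...,1]>.04)&(P[...,1]<.26)&(P[...,2]>.22)&(P[...,2]<.26)
q=P[m];print(len(q),q.mean(0),cv2.minAreaRect(q[:,:2].astype(np.float32)))
cv2.imwrite('pics/s7c.png',cv2.resize(s['color'][100:260,150:350],None,fx=4,fy=3.75,interpolation=cv2.INTER_CUBIC))
"
```

```text
t 9.05 tcp [0.6165 0.1436 0.3609] rpy [-179.8    0.4 -160.2] F [-0.76 -0.07 -0.72] open 0.0875 j6 -11.2
shift [-0.55  -2.043  0.036] turn [ 0.0006  0.0011 -0.141 ]
399 [0.60343889 0.13345908 0.23784139] ((0.6142289638519287, 0.1429496705532074), (0.07132545858621597, 0.08933141827583313), 19.605600357055664)
```

View pics/s7c.png

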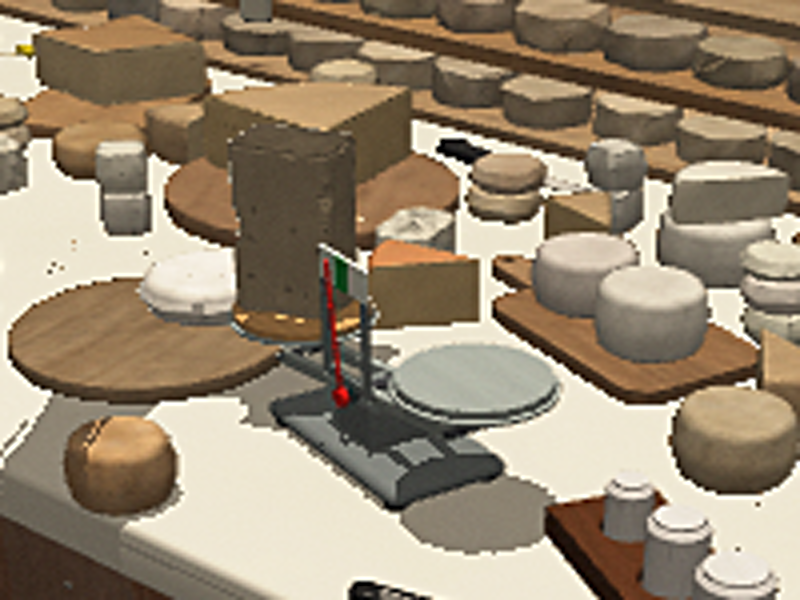

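The cheese stands upright, at (295,220) in the crop, and the beam is on its cheese-side stop. On to the large weight at the aluminium row's end, scene pixel (334,262). I'll look at it from the wrist before reaching.

Call:
send_rows --commands '[[0, [-0.05, -0.186, 0.01], [0.0006, 0.0011, -0.0129]], [0, [-0.05, -0.186, 0], [0, 0, -0.0129]], [0, [-0.05, -0.186, 0], [0, 0, -0.0129]], [0, [-0.05, -0.186, 0], [0, 0, -0.0129]], [0, [-0.05, -0.186, 0], [0, 0, -0.0129]], [0, [-0.05, -0.186, 0], [0, 0, -0.0129]], [0, [-0.05, -0.186, 0], [0, 0, -0.0129]], [0, [-0.05, -0.186, 0], [0, 0, -0.0129]], [0, [-0.05, -0.186, 0], [0, 0, -0.0129]], [0, [-0.05, -0.186, 0], [0, 0, -0.0129]], [0, [-0.05, -0.186, -0.1], [0, 0, -0.0129]], [0, [0, 0, -0.1], [0, 0, 0]]]'

```text
clock: 10.3
tool_pos: [0.4668, -0.3777, 0.3015]
orientation: [179.8, -0.8, 146.8]
force: [0.8, 0.3, -0.1]
opening: 0.0877
```

```bash
python3 - <<'E'
from h import *
s=save('wrist','w8');P=cloud(s)
need([.479,-.367,.16],148.8)
for n,h,c in (('small',.07,(.56,-.233)),('mid',.081,(.52,-.298)),('large',.087,(.479,-.367))):
    m=(abs(P[...,2]-h)<.006)&(np.hypot(P[...,0]-c[0],P[...,1]-c[1])<.038)
    q=P[m]; 
    if m.sum()>20:
        vv,uu=np.nonzero(m)
        print(n,m.sum(),q.mean(0).round(4),[np.round(x,4) for x in cv2.minEnclosingCircle(q[:,:2].astype(np.float32))],'px',uu.mean().round(),vv.mean().round())
E
```

```text
t 10.35 tcp [ 0.4658 -0.375   0.2966] rpy [179.8  -1.1 146.9] F [-1.18  1.83 -6.63] open 0.0874 j6 -12.5
shift [ 0.053  0.032 -0.546] turn [-0.0022 -0.0023  0.0052]
small 73 [ 0.5699 -0.2275  0.0706] [array([ 0.5708, -0.2262]), np.float64(0.0128)] px 272.0 329.0
mid 999 [ 0.5241 -0.3017  0.0807] [array([ 0.5251, -0.2998]), np.float64(0.0224)] px 270.0 268.0
large 1708 [ 0.483  -0.3693  0.0868] [array([ 0.4839, -0.3683]), np.float64(0.0264)] px 267.0 202.0
```

View pics/w8.png

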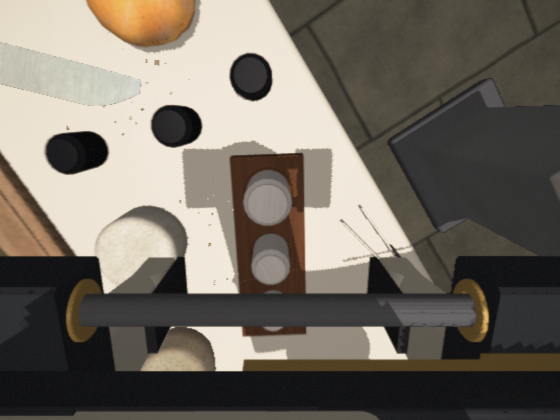

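The wrist view shows the large weight at (267,202), the middle one at (270,268) and the small one under the bar at (272,329). The three black look-alikes, at (77,152), (176,125) and (251,77), are well away from them. Descending on the large weight.

Call:
send_rows --commands '[[0, [0.06, 0.032, -0.15], [-0.0022, -0.0023, 0.0052]], [0, [0, 0, -0.18], [0, 0, 0]], [0, [0, 0, -0.18], [0, 0, 0]], [0, [0, 0, 0], [0, 0, 0]], [0, [0, 0, 0], [0, 0, 0]]]'

```text
clock: 10.85
tool_pos: [0.4789, -0.3653, 0.1643]
orientation: [-179.9, -0.3, 148.9]
force: [1.1, -0.1, 1.1]
opening: 0.0873
```

```bash
python3 - <<'E'
from h import *
s=save('wrist','w9');P=cloud(s)
need([.481,-.367,.046],148.8)
for n,h,c in (('small',.07,(.56,-.233)),('mid',.081,(.52,-.298)),('large',.087,(.479,-.367))):
    m=(abs(P[...,2]-h)<.006)&(np.hypot(P[...,0]-c[0],P[...,1]-c[1])<.038)
    q=P[m]; 
    if m.sum()>20:
        vv,uu=np.nonzero(m)
        print(n,m.sum(),q.mean(0).round(4),[np.round(x,4) for x in cv2.minEnclosingCircle(q[:,:2].astype(np.float32))],'px',uu.mean().round(),vv.mean().round())
E
```

```text
t 10.9 tcp [ 0.4787 -0.365   0.1641] rpy [-179.9   -0.3  148.9] F [-0.4   1.3  -0.53] open 0.0875 j6 -12.4
shift [ 0.009 -0.008 -0.473] turn [-0.0002 -0.0008 -0.0003]
mid 701 [ 0.5295 -0.2923  0.0816] [array([ 0.5283, -0.2941]), np.float64(0.0211)] px 270.0 334.0
large 3943 [ 0.4826 -0.3696  0.0869] [array([ 0.4836, -0.3679]), np.float64(0.0263)] px 270.0 225.0
```

View pics/w9.png

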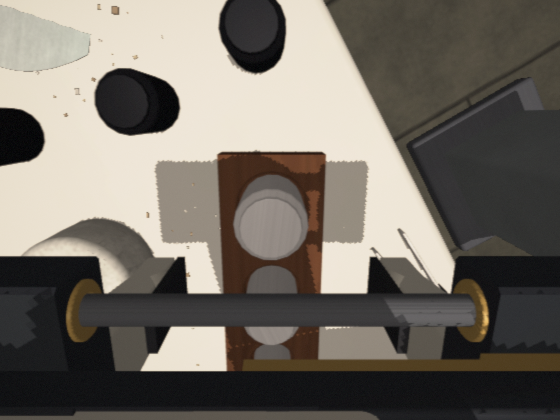

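Call:
send_rows --commands '[[0, [0.014, -0.012, -0.1], [0, -0.0008, 0]], [0, [0, 0, -0.16], [0, 0, 0]], [0, [0, 0, -0.14], [0, 0, 0]], [0, [0, 0, -0.07], [0, 0, 0]], [0, [0, 0, 0], [0, 0, 0]]]'

```text
clock: 11.4
tool_pos: [0.492, -0.3713, 0.0586]
orientation: [179.8, 1.3, 149.2]
force: [0.1, -0.6, 0.6]
opening: 0.0875
```

```bash
python3 - <<'E'
from h import *
need([.482,-.368,.046],148.8)
E
```

```text
t 11.4 tcp [ 0.492  -0.3713  0.0586] rpy [179.8   1.3 149.2] F [ 0.13 -0.64  0.55] open 0.0875 j6 -12.1
shift [-0.04   0.013 -0.05 ] turn [ 0.0014  0.0033 -0.001 ]
```

Call:
send_rows --commands '[[0, [-0.04, 0.013, -0.03], [0.0014, 0.0033, -0.001]], [0, [0, 0, -0.02], [0, 0, 0]]]'

```text
clock: 11.6
tool_pos: [0.4844, -0.369, 0.0504]
orientation: [180.0, 0.3, 148.8]
force: [0.2, 0.5, 0.1]
opening: 0.0875
```

```bash
python3 - <<'E'
from h import *
need([.482,-.368,.046],148.8)
E
```

```text
t 11.6 tcp [ 0.4844 -0.369   0.0504] rpy [180.    0.3 148.8] F [0.16 0.5  0.12] open 0.0875 j6 -12.3
shift [-0.009  0.004 -0.018] turn [ 0.0003  0.0007 -0.0001]
```

Good. Close on it.

Call:
send_rows --commands '[[0, [-0.009, 0.004, -0.018], [0.0003, 0.0007, 0]], [1, [0, 0, 0], [0, 0, 0]], [1, [0, 0, 0], [0, 0, 0]], [1, [0, 0, 0], [0, 0, 0]], [1, [0, 0, 0], [0, 0, 0]], [1, [0, 0, 0], [0, 0, 0]]]'

```text
clock: 12.2
tool_pos: [0.4836, -0.3687, 0.049]
orientation: [180.0, 0.2, 148.9]
force: [-1.3, -0.3, 0.8]
opening: 0.0538
```

```bash
python3 - <<'E'
from h import *
need([.482,-.368,.046],148.8)
E
```

```text
t 12.2 tcp [ 0.4836 -0.3687  0.049 ] rpy [180.    0.2 148.9] F [-1.31 -0.32  0.81] open 0.0538 j6 -12.3
shift [-0.006  0.003 -0.012] turn [ 0.0003  0.0006 -0.0001]
```

The large weight is gripped (opening 53.8 mm matches its 54 mm diameter). Lifting and moving to the outer half of the steel pan.

Call:
send_rows --commands '[[1, [0, 0, 0.06], [0.0003, 0.0006, 0]], [1, [0, 0, 0.16], [0, 0, 0]], [1, [0, 0, 0.2], [0, 0, 0]], [1, [0, 0, 0.2], [0, 0, 0]], [1, [0, 0, 0.1], [0, 0, 0]], [1, [0.036, 0.185, 0], [0, 0, 0.0078]], [1, [0.036, 0.185, 0], [0, 0, 0.0078]], [1, [0.036, 0.185, 0], [0, 0, 0.0078]], [1, [0.036, 0.185, 0], [0, 0, 0.0078]], [1, [0.036, 0.185, 0], [0, 0, 0.0078]], [1, [0, 0, 0], [0, 0, 0]], [1, [0, 0, 0], [0, 0, 0]]]'

```text
clock: 13.4
tool_pos: [0.5195, -0.1251, 0.226]
orientation: [179.9, -1.1, 163.1]
force: [-0.3, -1.1, -4.9]
opening: 0.0532
```

```bash
python3 - <<'E'
from h import *
s=save('scene','s10');P=cloud(s)
need([.5285,-.1377,.17],163)
cv2.imwrite('pics/s10c.png',cv2.resize(s['color'][100:280,180:400],None,fx=3.6,fy=3.3,interpolation=cv2.INTER_CUBIC))
m=(P[...,0]>.46)&(P[...,0]<.62)&(P[...,1]>-.19)&(P[...,1]<-.03)&(P[...,2]>.11)&(P[...,2]<.14)
q=P[m];print(len(q),q.mean(0),np.median(q[:,2]),[np.round(x,4) for x in cv2.minEnclosingCircle(q[:,:2].astype(np.float32))])
E
```

```text
t 13.45 tcp [ 0.5195 -0.1254  0.226 ] rpy [179.9  -1.1 163. ] F [-0.01 -0.59 -4.35] open 0.0533 j6 -23.8
shift [ 0.036 -0.049 -0.224] turn [-0.0012 -0.0029 -0.    ]
767 [ 0.52747316 -0.1144562   0.12477483] 0.12596342510145442 [array([ 0.535, -0.109]), np.float64(0.0638)]
```

View pics/s10c.png

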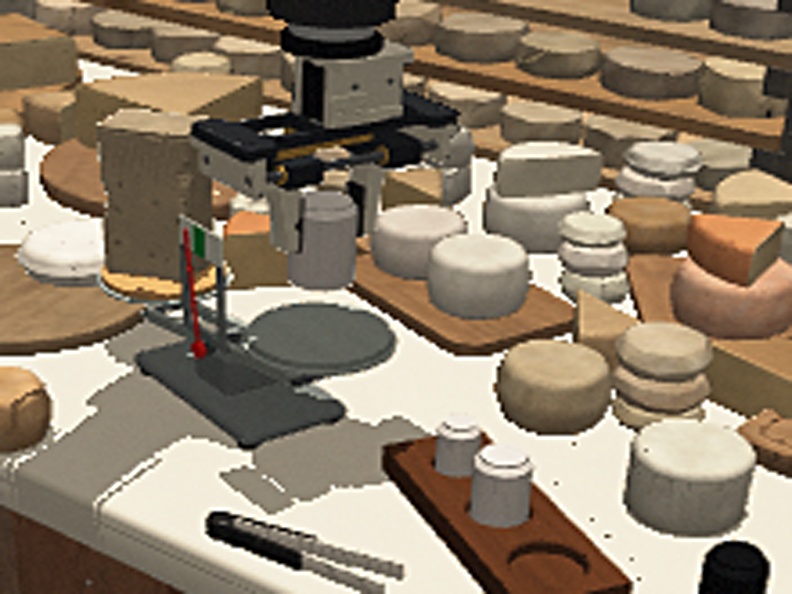

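The large weight is held upright over the steel pan (crop pan centre at (320,340)) and its nest is empty. Lowering.

Call:
send_rows --commands '[[1, [0.036, -0.049, -0.06], [-0.0012, -0.0029, 0]], [1, [0, 0, -0.12], [0, 0, 0]], [1, [0, 0, -0.03], [0, 0, 0]], [1, [0, 0, 0], [0, 0, 0]]]'

```text
clock: 13.85
tool_pos: [0.5276, -0.1415, 0.1719]
orientation: [-180.0, -0.0, 162.7]
force: [0.1, -0.0, -3.5]
opening: 0.0531
```

```bash
python3 - <<'E'
from h import *
need([.5285,-.1377,.161],163)
E
```

```text
t 13.85 tcp [ 0.5276 -0.1415  0.1719] rpy [-180.    -0.   162.7] F [ 0.11 -0.03 -3.46] open 0.0531 j6 -22.9
shift [ 0.004  0.015 -0.044] turn [ 0.     -0.0001  0.0008]
```

Call:
send_rows --commands '[[1, [0.004, 0.015, -0.02], [0, 0, 0]], [1, [0, 0, -0.02], [0, 0, 0]], [1, [0, 0, 0], [0, 0, 0]]]'

```text
clock: 14.15
tool_pos: [0.5294, -0.1387, 0.1632]
orientation: [-180.0, 0.1, 162.6]
force: [-0.5, 0.2, -5.6]
opening: 0.0533
```

```bash
python3 - <<'E'
from h import *
need([.5285,-.1377,.161],163)
E
```

```text
t 14.15 tcp [ 0.5294 -0.1387  0.1632] rpy [-1.800e+02  1.000e-01  1.626e+02] F [-0.45  0.19 -5.58] open 0.0533 j6 -23.3
shift [-0.004  0.004 -0.009] turn [0.0001 0.0002 0.0012]
```

Call:
send_rows --commands '[[1, [0, 0, -0.015], [0, 0, 0]], [1, [0, 0, -0.01], [0, 0, 0]]]'

```text
clock: 14.35
tool_pos: [0.5302, -0.1392, 0.1588]
orientation: [-180.0, 0.2, 162.6]
force: [-3.2, -0.5, 2.0]
opening: 0.0535
```

```bash
python3 - <<'E'
from h import *
need([.5285,-.1377,.161],163)
E
```

```text
t 14.35 tcp [ 0.5302 -0.1392  0.1588] rpy [-180.     0.2  162.6] F [-3.17 -0.48  1.99] open 0.0535 j6 -23.3
shift [-0.007  0.006  0.009] turn [0.0003 0.0006 0.001 ]
```

Contact. Release and rise.

Call:
send_rows --commands '[[0.5, [0, 0, 0], [0, 0, 0]], [0, [0, 0, 0], [0, 0, 0]], [0, [0, 0, 0], [0, 0, 0]], [0, [0, 0, 0], [0, 0, 0]], [0, [0, 0, 0], [0, 0, 0]], [0, [0, 0, 0.06], [0, 0, 0]], [0, [0, 0, 0.14], [0, 0, 0]], [0, [0, 0, 0.2], [0, 0, 0]], [0, [0, 0, 0.1], [0, 0, 0]]]'

```text
clock: 15.25
tool_pos: [0.5297, -0.1388, 0.2855]
orientation: [-179.9, 0.1, 162.7]
force: [0.2, 0.4, 0.2]
opening: 0.0879
```

```bash
python3 - <<'E'
from h import *
s=save('scene','s11');P=cloud(s)
need([.522,-.299,.25],148.8)
cv2.imwrite('pics/s11c.png',cv2.resize(s['color'][100:280,180:400],None,fx=3.6,fy=3.3,interpolation=cv2.INTER_CUBIC))
m=(P[...,0]>.46)&(P[...,0]<.62)&(P[...,1]>-.19)&(P[...,1]<-.03)&(P[...,2]>.185)&(P[...,2]<.21)
q=P[m];print(len(q),q.mean(0),np.median(q[:,2]),[np.round(x,4) for x in cv2.minEnclosingCircle(q[:,:2].astype(np.float32))])
E
```

```text
t 15.3 tcp [ 0.5308 -0.139   0.2885] rpy [-179.9    0.3  162.7] F [ 2.64 -0.7   4.02] open 0.0874 j6 -23.3
shift [-0.035 -0.64  -0.154] turn [ 0.0005  0.0006 -0.0386]
177 [ 0.52024225 -0.1430401   0.19518484] 0.19634085833097803 [array([ 0.5257, -0.1386]), np.float64(0.0276)]
```

View pics/s11c.png

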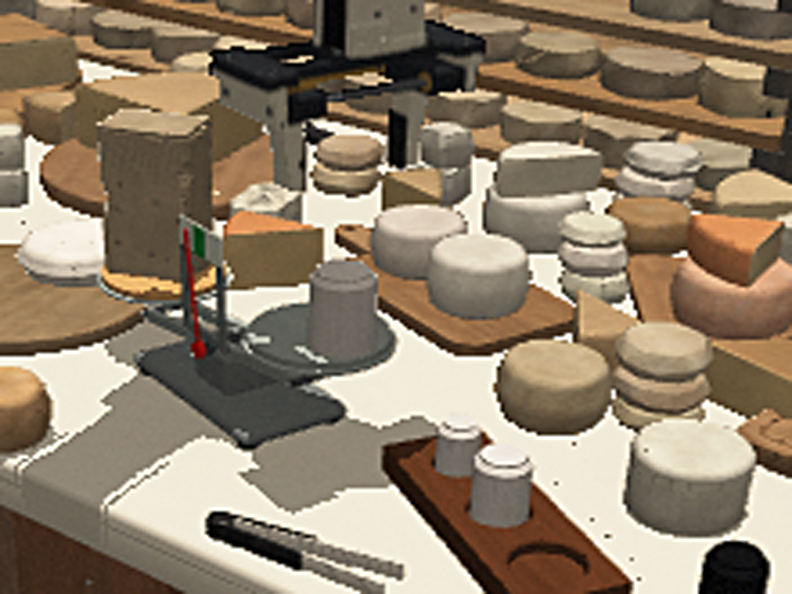

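The large weight stands upright at crop (343,310). The pointer is still on the stop, so the cheese weighs more than 650 g, which agrees with needing the middle weight as well. Fetching the aluminium middle weight from the block's centre nest, crop (500,485).

Call:
send_rows --commands '[[0, [-0.007, -0.161, 0], [0, 0, -0.0097]], [0, [-0.007, -0.161, 0], [0, 0, -0.0097]], [0, [-0.007, -0.161, 0], [0, 0, -0.0097]], [0, [-0.007, -0.161, 0], [0, 0, -0.0097]], [0, [0, 0, -0.18], [0, 0, 0]], [0, [0, 0, -0.18], [0, 0, 0]], [0, [0, 0, -0.08], [0, 0, 0]], [0, [0, 0, 0], [0, 0, 0]]]'

```text
clock: 16.1
tool_pos: [0.5253, -0.3066, 0.1784]
orientation: [179.8, 0.9, 148.2]
force: [-0.2, 0.0, 1.8]
opening: 0.0881
```

```bash
python3 - <<'E'
from h import *
s=save('wrist','w12');P=cloud(s)
need([.524,-.300,.043],148.8)
h,c=.081,(.523,-.300)
m=(abs(P[...,2]-h)<.006)&(np.hypot(P[...,0]-c[0],P[...,1]-c[1])<.038)
q=P[m]; vv,uu=np.nonzero(m)
print(m.sum(),q.mean(0).round(4),[np.round(x,4) for x in cv2.minEnclosingCircle(q[:,:2].astype(np.float32))],'px',uu.mean().round(),vv.mean().round())
E
```

```text
t 16.15 tcp [ 0.526  -0.3068  0.1799] rpy [179.8   1.  148.3] F [-0.    0.29 -0.37] open 0.0876 j6 -20.1
shift [-0.008  0.027 -0.547] turn [0.0011 0.0026 0.0015]
2413 [ 0.5241 -0.301   0.0807] [array([ 0.5252, -0.2995]), np.float64(0.0226)] px 285.0 224.0
```

View pics/w12.png

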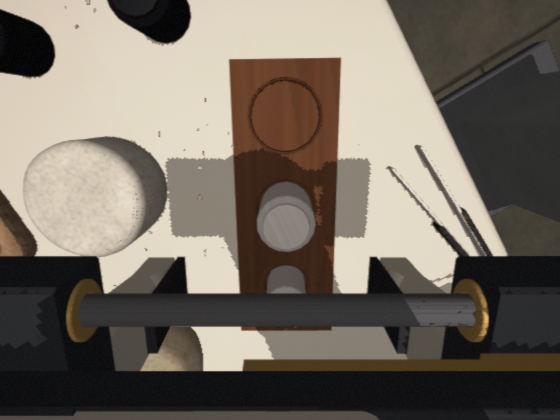

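The wrist view shows the middle weight (grey) at (285,224) in its nest and the empty large nest at (285,115). Descending.

Call:
send_rows --commands '[[0, [-0.008, 0.027, -0.14], [0.0011, 0.0026, 0.0015]], [0, [0, 0, -0.16], [0, 0, 0]], [0, [0, 0, -0.14], [0, 0, 0]], [0, [0, 0, -0.05], [0, 0, 0]], [0, [0, 0, 0], [0, 0, 0]]]'

```text
clock: 16.65
tool_pos: [0.5313, -0.3015, 0.0641]
orientation: [179.8, 0.9, 149.0]
force: [0.1, -0.2, -0.1]
opening: 0.0875
```

```bash
python3 - <<'E'
from h import *
need([.5245,-.3003,.043],148.8)
E
```

```text
t 16.65 tcp [ 0.5313 -0.3015  0.0641] rpy [179.8   0.9 149. ] F [ 0.08 -0.2  -0.08] open 0.0875 j6 -19.9
shift [-0.027  0.005 -0.084] turn [ 0.0009  0.0024 -0.0006]
```

Call:
send_rows --commands '[[0, [-0.027, 0.005, -0.04], [0.0009, 0.0024, 0]], [0, [0, 0, -0.04], [0, 0, 0]], [0, [0, 0, 0], [0, 0, 0]]]'

```text
clock: 16.95
tool_pos: [0.5275, -0.3011, 0.0478]
orientation: [179.9, 0.3, 149.1]
force: [-0.7, -0.5, -0.1]
opening: 0.0877
```

```bash
python3 - <<'E'
from h import *
need([.5245,-.3003,.043],148.8)
E
```

```text
t 16.95 tcp [ 0.5275 -0.3011  0.0478] rpy [179.9   0.3 149.1] F [-0.74 -0.45 -0.09] open 0.0877 j6 -19.7
shift [-0.012  0.003 -0.019] turn [ 0.0003  0.0009 -0.0008]
```

Call:
send_rows --commands '[[0, [-0.012, 0.003, -0.019], [0.0003, 0.0009, 0]], [0.7, [0, 0, 0], [0, 0, 0]], [1, [0, 0, 0], [0, 0, 0]], [1, [0, 0, 0], [0, 0, 0]], [1, [0, 0, 0], [0, 0, 0]], [1, [0, 0, 0], [0, 0, 0]], [1, [0, 0, 0], [0, 0, 0]]]'

```text
clock: 17.65
tool_pos: [0.5254, -0.3007, 0.0452]
orientation: [180.0, 0.2, 149.1]
force: [0.2, -0.1, 2.1]
opening: 0.0453
```

```bash
python3 - <<'E'
from h import *
need([.5245,-.3003,.043],148.8)
E
```

```text
t 17.65 tcp [ 0.5254 -0.3007  0.0452] rpy [180.    0.2 149.1] F [ 0.24 -0.12  2.06] open 0.0453 j6 -19.6
shift [-0.004  0.002 -0.009] turn [ 0.0002  0.0004 -0.0009]
```

Gripped (45 mm opening). Carrying it over, high enough to clear the large weight.

Call:
send_rows --commands '[[1, [0, 0, 0.08], [0, 0, 0]], [1, [0, 0, 0.18], [0, 0, 0]], [1, [0, 0, 0.2], [0, 0, 0]], [1, [0, 0, 0.2], [0, 0, 0]], [1, [0, 0, 0.2], [0, 0, 0]], [1, [0, 0, 0.12], [0, 0, 0]], [1, [0.017, 0.178, 0], [0, 0, 0.0077]], [1, [0.017, 0.178, 0], [0, 0, 0.0077]], [1, [0.017, 0.178, 0], [0, 0, 0.0077]], [1, [0.017, 0.178, 0], [0, 0, 0.0077]], [1, [0.017, 0.178, 0], [0, 0, 0.0077]], [1, [0, 0, 0], [0, 0, 0]]]'

```text
clock: 18.85
tool_pos: [0.5377, -0.069, 0.2926]
orientation: [180.0, -0.6, 163.1]
force: [-0.5, 0.3, -3.2]
opening: 0.0448
```

Call:
send_rows --commands '[[1, [0, 0, 0], [0, 0, 0]]]'

```text
clock: 18.95
tool_pos: [0.5373, -0.0678, 0.2922]
orientation: [180.0, -0.7, 163.2]
force: [0.3, -0.4, -3.9]
opening: 0.0454
```

```bash
python3 - <<'E'
from h import *
need([.546,-.0785,.159],163)
s=save('scene','s13')
cv2.imwrite('pics/s13c.png',cv2.resize(s['color'][80:260,180:400],None,fx=3.6,fy=3.3,interpolation=cv2.INTER_CUBIC))
E
```

```text
t 18.95 tcp [ 0.5373 -0.0678  0.2922] rpy [180.   -0.7 163.2] F [ 0.33 -0.42 -3.92] open 0.0454 j6 -30.0
shift [ 0.035 -0.043 -0.533] turn [-0.0006 -0.0018 -0.0006]
```

View pics/s13c.png

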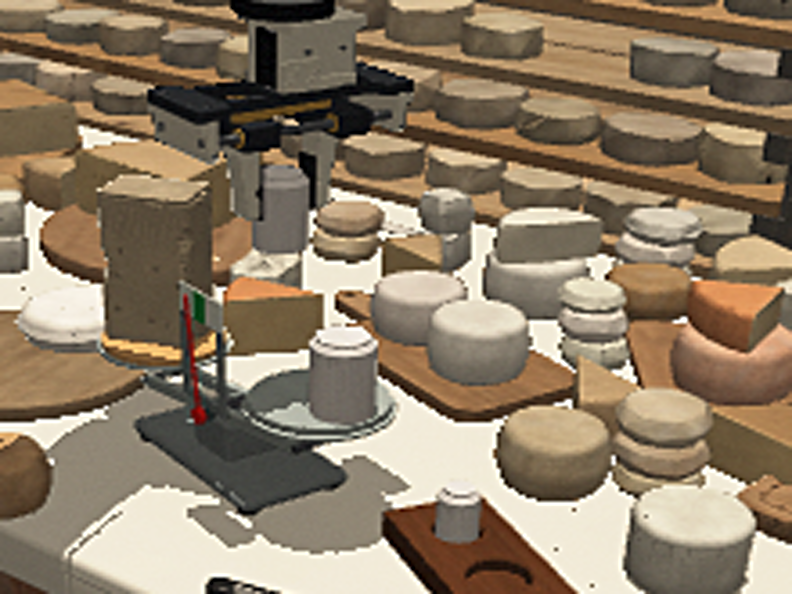

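Call:
send_rows --commands '[[1, [0.035, -0.043, -0.05], [-0.0006, -0.0018, -0.0006]], [1, [0, 0, -0.15], [0, 0, 0]], [1, [0, 0, -0.15], [0, 0, 0]], [1, [0, 0, -0.08], [0, 0, 0]], [1, [0, 0, 0], [0, 0, 0]]]'

```text
clock: 19.5
tool_pos: [0.5452, -0.0848, 0.1814]
orientation: [180.0, 0.1, 162.4]
force: [0.1, -0.7, -2.9]
opening: 0.0452
```

```bash
python3 - <<'E'
from h import *
need([.546,-.0785,.159],163)
E
```

```text
t 19.5 tcp [ 0.5452 -0.0848  0.1814] rpy [1.800e+02 1.000e-01 1.624e+02] F [ 0.05 -0.67 -2.88] open 0.0452 j6 -29.1
shift [ 0.003  0.025 -0.089] turn [-0.0001  0.0003  0.0016]
```

Call:
send_rows --commands '[[1, [0.003, 0.025, -0.03], [0, 0.0003, 0.0016]], [1, [0, 0, -0.04], [0, 0, 0]], [1, [0, 0, -0.01], [0, 0, 0]], [1, [0, 0, 0], [0, 0, 0]]]'

```text
clock: 19.9
tool_pos: [0.5475, -0.08, 0.1625]
orientation: [180.0, 0.1, 162.9]
force: [-0.0, -0.8, -4.0]
opening: 0.0451
```

```bash
python3 - <<'E'
from h import *
need([.546,-.0785,.159],163)
E
```

```text
t 19.9 tcp [ 0.5475 -0.08    0.1625] rpy [1.800e+02 1.000e-01 1.629e+02] F [-0.02 -0.75 -4.04] open 0.0451 j6 -29.1
shift [-0.006  0.006 -0.014] turn [-0.      0.0004  0.0003]
```

Call:
send_rows --commands '[[1, [-0.003, 0.003, -0.025], [0, 0, 0]], [1, [0, 0, -0.025], [0, 0, 0]], [1, [0, 0, -0.025], [0, 0, 0]], [1, [0, 0, 0], [0, 0, 0]]]'

```text
clock: 20.3
tool_pos: [0.5479, -0.0792, 0.1445]
orientation: [179.9, 0.3, 162.9]
force: [-1.1, 0.8, 2.4]
opening: 0.0455
```

```bash
python3 - <<'E'
from h import *
need([.546,-.0785,.142],163)
E
```

```text
t 20.3 tcp [ 0.5479 -0.0792  0.1445] rpy [179.9   0.3 162.9] F [-1.1   0.8   2.41] open 0.0455 j6 -29.2
shift [-0.007  0.003 -0.01 ] turn [0.     0.001  0.0002]
```

Call:
send_rows --commands '[[1, [0, 0, 0.015], [0, 0, 0]], [0.5, [0, 0, 0], [0, 0, 0]], [0, [0, 0, 0], [0, 0, 0]], [0, [0, 0, 0], [0, 0, 0]], [0, [0, 0, 0], [0, 0, 0]], [0, [0, 0, 0], [0, 0, 0]]]'

```text
clock: 20.9
tool_pos: [0.5496, -0.079, 0.1501]
orientation: [179.8, 0.5, 163.0]
force: [0.6, 0.2, 0.3]
opening: 0.0715
```

```bash
python3 - <<'E'
from h import *
need([.546,-.0785,.142],163)
s=save('scene','s14')
cv2.imwrite('pics/s14c.png',cv2.resize(s['color'][100:250,180:350],None,fx=4.6,fy=4,interpolation=cv2.INTER_CUBIC))
E
```

```text
t 20.9 tcp [ 0.5496 -0.079   0.1501] rpy [179.8   0.5 163. ] F [0.62 0.21 0.28] open 0.0715 j6 -29.2
shift [-0.014  0.002 -0.033] turn [-0.      0.0016  0.    ]
```

View pics/s14c.png

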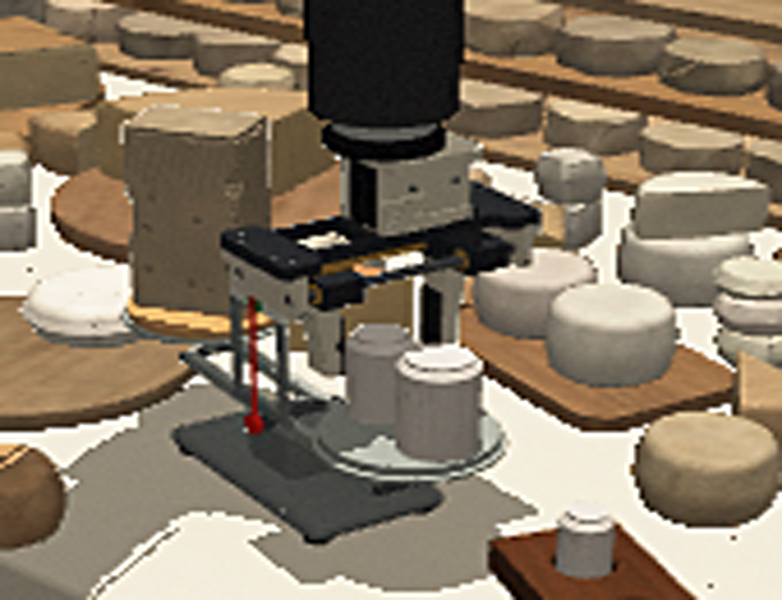

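Both weights stand on the steel pan, the jaws are open, and the pointer is near upright at crop (255,360). Backing off upward.

Call:
send_rows --commands '[[0, [0, 0, 0], [0, 0, 0]], [0, [0, 0, 0], [0, 0, 0]], [0, [0, 0, 0.04], [0, 0, 0]], [0, [0, 0, 0.1], [0, 0, 0]], [0, [0, 0, 0.18], [0, 0, 0]], [0, [0, 0, 0.2], [0, 0, 0]], [0, [0, 0, 0.2], [0, 0, 0]], [0, [0, -0.1, 0], [0, 0, 0]], [0, [0, -0.18, 0], [0, 0, 0]], [0, [0, -0.18, 0], [0, 0, 0]], [0, [0, -0.1, 0], [0, 0, 0]], [0, [0, 0, 0], [0, 0, 0]]]'

```text
clock: 22.15
tool_pos: [0.5469, -0.224, 0.3453]
orientation: [179.9, 0.9, 163.2]
force: [-0.7, 0.6, 0.5]
opening: 0.0877
```

Call:
send_rows --commands '[[0, [0, 0, 0], [0, 0, 0]], [0, [0, 0, 0], [0, 0, 0]], [0, [0, 0, 0], [0, 0, 0]], [0, [0, 0, 0], [0, 0, 0]], [0, [0, 0, 0], [0, 0, 0]]]'

```text
clock: 22.65
tool_pos: [0.5468, -0.2221, 0.3469]
orientation: [179.9, 1.0, 163.3]
force: [-0.6, 0.5, 0.4]
opening: 0.0878
```

```bash
python3 - <<'E'
from h import *
s=save('scene','s15')
need([.546,-.0785,.142],163)
cv2.imwrite('pics/s15c.png',cv2.resize(s['color'][110:260,180:350],None,fx=4.6,fy=4,interpolation=cv2.INTER_CUBIC))
P=cloud(s)
def st(n,b):
    m=(P[...,0]>b[0])&(P[...,0]<b[1])&(P[...,1]>b[2])&(P[...,1]<b[3])&(P[...,2]>b[4])&(P[...,2]<b[5])
    q=P[m]; print(n,len(q),np.median(q,axis=0).round(4),[np.round(x,4) for x in cv2.minEnclosingCircle(q[:,:2].astype(np.float32))])
st('pan',(.47,.60,-.18,-.04,.09,.135))
st('wood',(.55,.68,.07,.21,.085,.135))
st('tops',(.47,.60,-.18,-.04,.172,.2))
st('cheese top',(.53,.69,.06,.22,.25,.275))
st('small',(.53,.59,-.26,-.20,.06,.08))
# pointer from red mask
h=cv2.cvtColor(s['color'],cv2.COLOR_BGR2HSV);m=((h[...,0]<8)|(h[...,0]>172))&(h[...,1]>180)&(h[...,2]>80)
m[:,:200]=0;m[:,270:]=0;m[:150]=0;m[220:]=0
b=np.array([np.cos(np.radians(73)),np.sin(np.radians(73)),0])
def pt(f):
    s=dict(np.load(f'pics/{f}.npz'));hh=cv2.cvtColor(s['color'],cv2.COLOR_BGR2HSV)
    m=((hh[...,0]<8)|(hh[...,0]>172))&(hh[...,1]>180)&(hh[...,2]>80)
    k=np.zeros_like(m);k[150:220,205:262]=1;m&=k
    q=cloud(s)[m];q=q[(q[:,2]>.04)&(q[:,2]<.25)&(abs(q[:,0]-.55)<.1)]
    d=q@b;print(f,len(q),'angle',np.arctan(np.polyfit(q[:,2],d,1)[0]).round(3))
for f in ('scene0','s7','s11','s15'):pt(f)
E
```

```text
t 22.7 tcp [ 0.5468 -0.2221  0.3469] rpy [179.9   1.  163.3] F [ 0.25 -0.27  0.57] open 0.0878 j6 -13.6
shift [-0.003  0.574 -0.819] turn [ 0.0004  0.0028 -0.0008]
pan 680 [ 0.5084 -0.1293  0.1052] [array([ 0.535 , -0.1103]), np.float64(0.0639)]
wood 368 [0.5803 0.1279 0.1097] [array([0.6117, 0.1373]), np.float64(0.0635)]
tops 133 [ 0.5256 -0.1393  0.1766] [array([ 0.5349, -0.1131]), np.float64(0.0506)]
cheese top 320 [0.6015 0.1353 0.2661] [array([0.616, 0.145]), np.float64(0.0533)]
small 73 [ 0.5563 -0.237   0.0654] [array([ 0.5581, -0.2351]), np.float64(0.0177)]
scene0 44 angle -0.025
s7 47 angle 0.153
s11 45 angle 0.137
s15 39 angle -0.028
```

View pics/s15c.png

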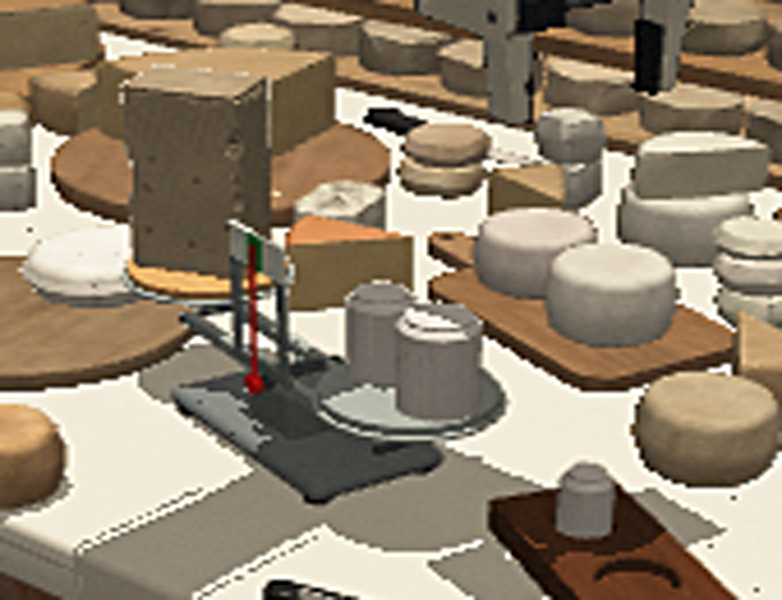

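The pointer rests upright in the green band. Its fitted angle is -0.028, against -0.025 for the empty level beam. The cheese is upright, both weights stand on the steel pan, the small weight is in its nest, and the gripper is clear.

```bash
python3 -c "
from h import *
print(order.close_job())"
```

```text
the job is handed in; nothing more can be done
None
```

The cheese is weighed and the job is handed in at about 23 s. It stands upright on the wooden-topped pan, and the large (450 g) and middle (300 g) weights balance it on the steel pan. The small weight was never touched and is still in its nest, and I left the other cheeses, the tongs and the black look-alikes alone.

**Last checks:**
- **Beam:** the red pointer rested in the green band. Its fitted angle was -0.028 rad, and the same fit read -0.025 on the empty, level beam, so the beam is level to within about 0.003 rad.
- **Cheese weight:** the wrist force gave roughly 745 g. With only the large weight on, the beam stayed on its cheese-side stop, meaning over 650 g, which agrees.
- **Cheese position:** its centre came out within about 1 cm of the pan centre.
- **Gripper:** it was well clear of everything, at a height of 0.35 m.

**What disagreed:**
- The cameras differed by about 2–5 mm on the weights' positions; for both weights I aimed close to the wrist view and gripped without trouble.
- The arm settled 5–20 mm short of its commanded moves, so I corrected before each weight grasp and each placing.
- On the cheese I missed that shortfall, so I gripped it about 14 mm below its top instead of the advised 20 to 40 mm. It held without slipping.

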